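# Eject the staining baskets and hang them up to drip

### The arm

A 7-joint arm with a two-finger parallel gripper is mounted at the origin on the work surface. World frame = base frame: x ahead of the robot, y to its left, z up, the work surface at z = 0. Lengths are in m, angles in rad, forces in N, time in s.
With the tool pointing down it reaches from about 0.35 to 0.9 m from the base axis. Payload 8.1 kg.
Tool frame: the origin (TCP) lies on the centre line of the jaws, within the pads' length; the fingertips stand 11 mm ahead of it and the grasp point (between the pads) lies 8 mm behind it (arm.nose_length is the distance from the TCP to the fingertips, in m); z points along the fingers, y is the line along which they close (so a half turn about z gives the same grasp; the last joint's range is limited). The gripper opens to 92 mm and grips with 3 to 60 N. Pads are 19 mm wide; open, the fingers measure 130 mm over their backs; the gripper's body (75 mm by 190 mm) begins 47 mm behind the grasp point.
Start: joints at [1.218, 0.434, 0.025, 1.573, -0.012, 1.134, -0.075], TCP at [0.154, -0.606, 0.238] pointing down, gripper open.
Joint ranges: [-2.62, 2.62], [-0.44, 2.09], [-1.27, 1.32], [0.08, 2.57], [-1.32, 4.46], [0.12, 2], [-2.74, 2.74]. Speed limits (rad/s): [2.22, 2.22, 3.01, 3.01, 3.14, 3.14, 3.14].

### API

Orientations are given as a rotation vector (axis times angle).
In Python, from cell import arm gives the robot as it stands.
- The arm moves only by the tool jog_arm, never from a script. Its argument "moves" is a list of rows, each a list of 4 numbers: the shift along the tool's x, y, z in m, then the turn about the tool's z in rad. In form: [[tx, ty, tz, spin], ...]. A call has 1 to 20 rows; each row is the pose to reach, as a shift and turn from the pose commanded when the call began, along the tool's axes at that moment; what a row does not reach only later rows make up. A row lasts 1/8 s, in which the tool goes at most 62.5 mm and 10.7 degrees, less where a joint would pass 70% of its speed; a pose out of reach is approached as far as the arm can. A call with a gripper value outside its range is refused whole. "hand" is the finger opening in m, from 0 to 0.0918, set as the call begins (left out, the last holds). The fingers move at their own pace and stop on an object; "newtons" is the grip in N (left out, the last holds). Time passes only in rows, so rows that repeat a pose let the fingers close. It gives the time, the measured TCP pose, the force, the opening and the grip force at its end, in the units of the state.
- arm.observe(): the state, without advancing time (a new reading comes with each control period).
- arm.get_image(name): name is "scene" or "top" or "wrist"; returns a dict with "color" (480x640x3 uint8, red, green, blue), "z_map" (480x640 float32, m along the optical axis (not along the pixel's ray), 0 where there is no reading), "fx", "fy", "cx", "cy" (pixels), "rvec" (rotation vector, rad) and "tvec" (3), from world to camera coordinates, as OpenCV has them. Camera axes: x right, y down, z forward; pixel columns grow to the right and rows downward; lengths in m; the calibration is good to about 2 mm. A picture is of the moment at which its call begins.
- arm.sign_off(): hands the job in; it is judged then, once.
The state is a dict: "clock": time; "joints": joint angles; "dq": joint speeds; "joint_efforts": joint torques, N m; "position": TCP position; "ee_rot": TCP orientation; "force": force on the tool from outside, world axes, zero at the start; "ft_torque": the same for the moment, N m; "width": opening from 0.0 (shut) to 1.0 (fully open); "gripper_force": force on a finger pad.
Only numpy, scipy, OpenCV 4.12 (cv2) and the standard library are available. Lean on these libraries where they do the work, as an engineer would, in place of code of your own. Each camera call takes 0.05 s, during which the arm holds its last target. There are 200 camera calls.

### The job

Use the black spring slides on top of the clear staining station to push out every basket that is in it, then hang each basket by its handle on the drip-rack peg of the handle's own colour and let go, so that it hangs quietly. Do not touch a basket with the gripper while it is still under the station's roof, and leave everything else on the bench where it stands.

Things in the scene. Friction and masses are not known exactly. Their poses are not given: they have to be found in the camera images.
- station: Clear staining station, fixed: four bays (centres y = +111, +37, -37, -111 mm, numbered 1 to 4) under a clear roof, x -40 to +40 mm, 302 mm wide, top 117 mm high; 4 mm base plate on to x = +145 mm. Origin: on the table below the roof's middle; x: the way the slides push, away from the robot. A basket in a bay stands on the plate with its centre near x = +5 mm; bays may be empty.
- slide_1 (a joint): Spring slide of bay 1: 0 at rest, 0.100 m fully home along station +x; springs back (1 to 3 N). Push its black tab above the roof: 10 mm thick, 32 wide, 123 to 147 mm high, rear face (robot side, to push on) at station x = -35 mm at rest, on the bay's centre line. Fully home it leaves the basket's centre near x = +105 mm, clear of the roof, to be taken from above.
- slide_2 (a joint): Spring slide of bay 2: 0 at rest, 0.100 m fully home along station +x; springs back (1 to 3 N). Push its black tab above the roof: 10 mm thick, 32 wide, 123 to 147 mm high, rear face (robot side, to push on) at station x = -35 mm at rest, on the bay's centre line. Fully home it leaves the basket's centre near x = +105 mm, clear of the roof, to be taken from above.
- slide_3 (a joint): Spring slide of bay 3: 0 at rest, 0.100 m fully home along station +x; springs back (1 to 3 N). Push its black tab above the roof: 10 mm thick, 32 wide, 123 to 147 mm high, rear face (robot side, to push on) at station x = -35 mm at rest, on the bay's centre line. Fully home it leaves the basket's centre near x = +105 mm, clear of the roof, to be taken from above.
- slide_4 (a joint): Spring slide of bay 4: 0 at rest, 0.100 m fully home along station +x; springs back (1 to 3 N). Push its black tab above the roof: 10 mm thick, 32 wide, 123 to 147 mm high, rear face (robot side, to push on) at station x = -35 mm at rest, on the bay's centre line. Fully home it leaves the basket's centre near x = +105 mm, clear of the roof, to be taken from above.
- basket_red: Loose steel basket 60 x 60 x 42 mm with an upright red arch handle, 104 mm high in all, about 220 g, bottom-heavy. Origin: centre of underside. Handle: 10 mm thick (x), 60 mm wide (y); solid top bar 76 to 104 mm up, gripped across its thickness; under it an opening 46 mm wide, 42 to 76 mm up, for the peg to pass along x, either way. In the bay its x is the station's. May be absent.
- eye_red (a point): Middle of the underside of the top bar of the red handle, 76 mm above the basket's origin: this rests on the peg.
- peg_red: Red peg, fixed on the drip rack. Origin: its root on the rail's front, 130 mm above the table; x along the peg (level, away from the robot), z up. 10 mm round bar rising evenly to a 16 mm ball centred at x = 100, z = +17 mm. Four pegs 85 mm apart, in any colour order; steel rail behind the roots 16 mm deep, 360 long, top 140 mm high, on two end posts; 3 mm mat below.
- basket_yellow: Loose steel basket 60 x 60 x 42 mm with an upright yellow arch handle, 104 mm high in all, about 220 g, bottom-heavy. Origin: centre of underside. Handle: 10 mm thick (x), 60 mm wide (y); solid top bar 76 to 104 mm up, gripped across its thickness; under it an opening 46 mm wide, 42 to 76 mm up, for the peg to pass along x, either way. In the bay its x is the station's. May be absent.
- eye_yellow (a point): Middle of the underside of the top bar of the yellow handle, 76 mm above the basket's origin: this rests on the peg.
- peg_yellow: Yellow peg, fixed on the drip rack. Origin: its root on the rail's front, 130 mm above the table; x along the peg (level, away from the robot), z up. 10 mm round bar rising evenly to a 16 mm ball centred at x = 100, z = +17 mm. Four pegs 85 mm apart, in any colour order; steel rail behind the roots 16 mm deep, 360 long, top 140 mm high, on two end posts; 3 mm mat below.
- basket_green: Loose steel basket 60 x 60 x 42 mm with an upright green arch handle, 104 mm high in all, about 220 g, bottom-heavy. Origin: centre of underside. Handle: 10 mm thick (x), 60 mm wide (y); solid top bar 76 to 104 mm up, gripped across its thickness; under it an opening 46 mm wide, 42 to 76 mm up, for the peg to pass along x, either way. In the bay its x is the station's. May be absent.
- eye_green (a point): Middle of the underside of the top bar of the green handle, 76 mm above the basket's origin: this rests on the peg.
- peg_green: Green peg, fixed on the drip rack. Origin: its root on the rail's front, 130 mm above the table; x along the peg (level, away from the robot), z up. 10 mm round bar rising evenly to a 16 mm ball centred at x = 100, z = +17 mm. Four pegs 85 mm apart, in any colour order; steel rail behind the roots 16 mm deep, 360 long, top 140 mm high, on two end posts; 3 mm mat below.
- basket_white: Loose steel basket 60 x 60 x 42 mm with an upright white arch handle, 104 mm high in all, about 220 g, bottom-heavy. Origin: centre of underside. Handle: 10 mm thick (x), 60 mm wide (y); solid top bar 76 to 104 mm up, gripped across its thickness; under it an opening 46 mm wide, 42 to 76 mm up, for the peg to pass along x, either way. In the bay its x is the station's. May be absent.
- eye_white (a point): Middle of the underside of the top bar of the white handle, 76 mm above the basket's origin: this rests on the peg.
- peg_white: White peg, fixed on the drip rack. Origin: its root on the rail's front, 130 mm above the table; x along the peg (level, away from the robot), z up. 10 mm round bar rising evenly to a 16 mm ball centred at x = 100, z = +17 mm. Four pegs 85 mm apart, in any colour order; steel rail behind the roots 16 mm deep, 360 long, top 140 mm high, on two end posts; 3 mm mat below.
- beaker: Glass beaker, 68 mm wide, 85 mm high; not part of the job, to be left where it is. Origin: centre of its underside.
- dishes: Stack of Petri dishes, 88 mm wide, 30 mm high; not part of the job, to be left where it is. Origin: centre of its underside.
- tip_box: Blue pipette tip box, 85 x 120 x 55 mm; not part of the job, to be left where it is. Origin: centre of its underside.
- reagent_a: Reagent bottle, 70 mm wide, 150 mm high; not part of the job, to be left where it is. Origin: centre of its underside.
- reagent_b: Reagent bottle with a paper label, 70 mm wide, 150 mm high; not part of the job, to be left where it is. Origin: centre of its underside.
- tin: Brass-coloured tin, 70 mm wide, 100 mm high; not part of the job, to be left where it is. Origin: centre of its underside.
- notebook: Notebook, 150 x 200 x 12 mm; not part of the job, to be left where it is. Origin: centre of its underside.
Mind the look-alikes: they are no part of the job. What is shaped like the basket_yellow but pink is not meant.

How it is judged:
On the way, in this order (a step that is already met when the one before it is completed fails the run):
1. a slide has been pushed home (value of joint any of slide_1, slide_2, slide_3, slide_4 above 0.08 m), for 0.05 s.
2. a first basket hangs on the peg of its colour (((x of eye_red in the frame of peg_red between 0.015 and 0.1 m and y of eye_red in the frame of peg_red between -0.022 and 0.022 m and z of eye_red in the frame of peg_red between 0 and 0.045 m and height (world z) of basket_red above 0.04 m and angle between basket_red's own z axis and vertical below 0.4 rad and linear speed of basket_red below 0.04 m/s and contact force between basket_red and peg_red above 0.5 N) or (x of eye_yellow in the frame of peg_yellow between 0.015 and 0.1 m and y of eye_yellow in the frame of peg_yellow between -0.022 and 0.022 m and z of eye_yellow in the frame of peg_yellow between 0 and 0.045 m and height (world z) of basket_yellow above 0.04 m and angle between basket_yellow's own z axis and vertical below 0.4 rad and linear speed of basket_yellow below 0.04 m/s and contact force between basket_yellow and peg_yellow above 0.5 N) or (x of eye_green in the frame of peg_green between 0.015 and 0.1 m and y of eye_green in the frame of peg_green between -0.022 and 0.022 m and z of eye_green in the frame of peg_green between 0 and 0.045 m and height (world z) of basket_green above 0.04 m and angle between basket_green's own z axis and vertical below 0.4 rad and linear speed of basket_green below 0.04 m/s and contact force between basket_green and peg_green above 0.5 N) or (x of eye_white in the frame of peg_white between 0.015 and 0.1 m and y of eye_white in the frame of peg_white between -0.022 and 0.022 m and z of eye_white in the frame of peg_white between 0 and 0.045 m and height (world z) of basket_white above 0.04 m and angle between basket_white's own z axis and vertical below 0.4 rad and linear speed of basket_white below 0.04 m/s and contact force between basket_white and peg_white above 0.5 N))), for 0.2 s.
At the end, for the whole second after the job is handed in: Every basket present hangs, borne by the peg of its colour (over 0.5 N): bar underside 15 to 100 mm from the root, within 22 mm sideways, 0 to 45 mm above root height; underside over 40 mm above the table, tilt under 0.4 rad, speed under 0.04 m/s (x of eye_red in the frame of peg_red between 0.015 and 0.1 m and y of eye_red in the frame of peg_red between -0.022 and 0.022 m and z of eye_red in the frame of peg_red between 0 and 0.045 m and height (world z) of each of basket_red, basket_yellow, basket_green, basket_white above 0.04 m and angle between each of basket_red, basket_yellow, basket_green, basket_white's own z axis and vertical below 0.4 rad and linear speed of each of basket_red, basket_yellow, basket_green, basket_white below 0.04 m/s and contact force between basket_red and peg_red above 0.5 N and x of eye_yellow in the frame of peg_yellow between 0.015 and 0.1 m and y of eye_yellow in the frame of peg_yellow between -0.022 and 0.022 m and z of eye_yellow in the frame of peg_yellow between 0 and 0.045 m and contact force between basket_yellow and peg_yellow above 0.5 N and x of eye_green in the frame of peg_green between 0.015 and 0.1 m and y of eye_green in the frame of peg_green between -0.022 and 0.022 m and z of eye_green in the frame of peg_green between 0 and 0.045 m and contact force between basket_green and peg_green above 0.5 N and x of eye_white in the frame of peg_white between 0.015 and 0.1 m and y of eye_white in the frame of peg_white between -0.022 and 0.022 m and z of eye_white in the frame of peg_white between 0 and 0.045 m and contact force between basket_white and peg_white above 0.5 N); the robot touches nothing.
It fails at once if a basket is touched by the fingers while it is still under the station's roof ((contact force between the fingers and basket_red above 0.5 N and x of basket_red in the frame of station between -0.045 and 0.045 m and y of basket_red in the frame of station between -0.15 and 0.15 m and z of basket_red in the frame of station below 0.03 m) or (contact force between the fingers and basket_yellow above 0.5 N and x of basket_yellow in the frame of station between -0.045 and 0.045 m and y of basket_yellow in the frame of station between -0.15 and 0.15 m and z of basket_yellow in the frame of station below 0.03 m) or (contact force between the fingers and basket_green above 0.5 N and x of basket_green in the frame of station between -0.045 and 0.045 m and y of basket_green in the frame of station between -0.15 and 0.15 m and z of basket_green in the frame of station below 0.03 m) or (contact force between the fingers and basket_white above 0.5 N and x of basket_white in the frame of station between -0.045 and 0.045 m and y of basket_white in the frame of station between -0.15 and 0.15 m and z of basket_white in the frame of station below 0.03 m)).
It fails at once if a bystander is moved by more than 30 mm (distance of any of beaker, dishes, tip_box, reagent_a, reagent_b, tin, notebook from where it was at the start of the episode above 0.03 m).
Of basket_red, basket_yellow, basket_green, basket_white only 3 to 4 are there at a start; the rules pass over those that are not, and their reading is None.
At some moment in a run one of basket_red, basket_yellow, basket_green, basket_white may be knocked a few centimetres aside while the robot is not near it.
Once in a run the grip may slacken for a moment while it holds something.
It also fails if it takes over 210 s, if anything falls off the work surface, if the arm or the gripper's body presses on something with over 40 N, if the wrist force passes 120 N, or if a joint passes its speed limit or range.

## Working session

There is one attempt and no reset: what is moved stays moved. The work goes in short steps, Python scripts to look and compute and a tool call to move; the robot and the scene stay as the last step left them, time stands still between calls to the robot, and variables do not carry over. Pictures are saved under pics/ and viewed, at most 14 in all, crops included, and the job is handed in when it is done.

Besides the shell and the picture viewer there is one more tool, called after "Request:" by a JSON object that holds its "op" and its "data", one argument or row to a line. jog_arm: Moves the arm, as the interface text tells. Its arguments: {"type":"object","properties":{"moves":{"type":"array"},"hand":{"type":"number"},"newtons":{"type":"number"}},"required":["moves"]}

```bash
ls; mkdir -p pics; cat > h.py <<'E'
import numpy as np, cv2
from scipy.spatial.transform import Rotation as R
from cell import arm
def grab(n):
    im=arm.get_image(n); return im
def pts(im):
    z=im['z_map']; v,u=np.mgrid[:480,:640]
    P=np.stack([(u-im['cx'])/im['fx']*z,(v-im['cy'])/im['fy']*z,z],-1)
    Rm=R.from_rotvec(np.ravel(im['rvec'])).as_matrix()
    W=(P-np.ravel(im['tvec']))@Rm
    W[z<=0]=np.nan
    return W
def save(im,f): cv2.imwrite('pics/'+f,im['color'][...,::-1])
E
python3 - <<'E'
from h import *
for n in ['scene','top']:
    im=grab(n); save(im,n+'0.png'); np.savez(n+'0.npz',**im)
    print(n,-R.from_rotvec(np.ravel(im['rvec'])).as_matrix().T@np.ravel(im['tvec']))
s=arm.observe(); print(s)
E
```

```text
pics
scene [ 0.95675441 -0.51236229  1.00716358]
top [0.46171749 0.01334145 1.43130326]
{'clock': 0.1, 'joints': array([ 1.21843753,  0.43514673,  0.0249929 ,  1.57398331, -0.01159665,
        1.13400468, -0.07507285]), 'dq': array([-0.00105692, -0.00077871, -0.00068762, -0.00074371,  0.000556  ,
        0.00011456, -0.0011825 ]), 'joint_efforts': array([ 3.66206441e-03, -6.69112515e+01,  9.87801030e-01, -3.15142572e+01,
       -6.06607413e-02,  3.74627835e-02,  3.22196831e-05]), 'position': array([ 0.15431323, -0.60520338,  0.23703657]), 'ee_rot': array([-3.11578790e+00, -3.91041091e-01,  4.87377713e-04]), 'force': array([-0.10241619,  0.89910762, -0.4049659 ]), 'ft_torque': array([ 0.01901041,  0.03954175, -0.005572  ]), 'gripper_force': 0.0, 'width': 1.0017822789722584}
```

View pics/scene0.png

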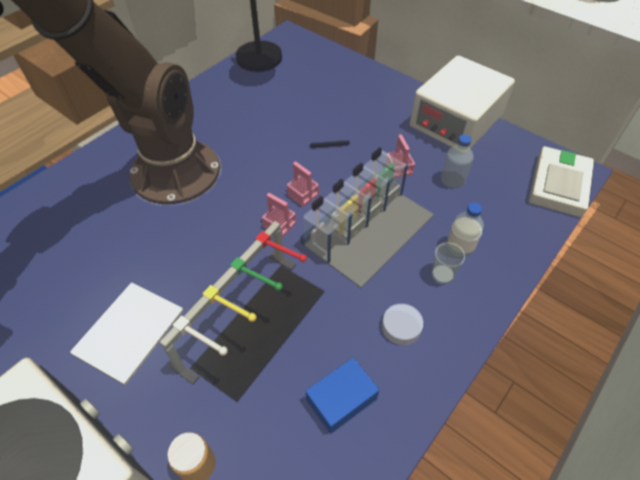

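View pics/top0.png

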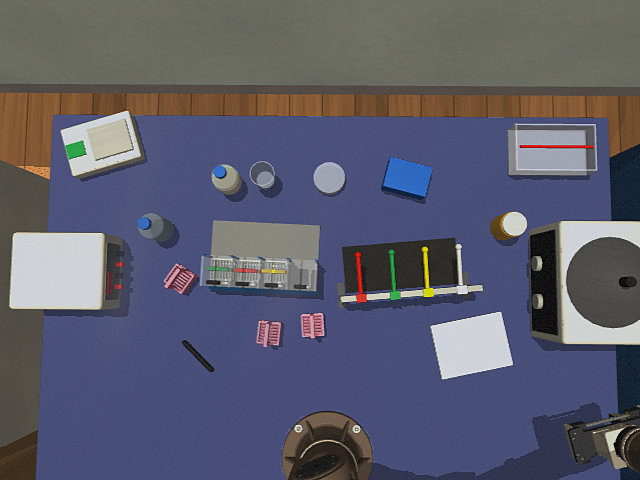

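The top view shows the station at (262,270) holding green, red and yellow handles with the right bay apparently empty. The rack has red (360,275), green (393,275), yellow (427,272) and white (460,268) pegs. Next I'll measure these.

```bash
python3 - <<'E'
from h import *
im=dict(np.load('top0.npz')); W=pts(im); c=im['color'].astype(int)
hsv=cv2.cvtColor(im['color'],cv2.COLOR_RGB2HSV).astype(int)
H,S,V=[hsv[...,i] for i in range(3)]
def comps(m,mn,name):
    n,l,st,ce=cv2.connectedComponentsWithStats(m.astype(np.uint8))
    for i in range(1,n):
        if st[i,4]>=mn:
            P=W[l==i]; P=P[~np.isnan(P[:,0])]
            if len(P): print(name,np.round(ce[i]),st[i,4],'med',np.round(np.median(P,0),4),'min',np.round(P.min(0),3),'max',np.round(P.max(0),3))
x,y,z=W[...,0],W[...,1],W[...,2]
u=np.arange(640)[None]*np.ones((480,1)); v=np.arange(480)[:,None]*np.ones((1,640))
st=(u>190)&(u<330)&(v>245)&(v<300); rk=(u>330)&(u<490)&(v>235)&(v<312)
comps(st&(z>.122)&(V<90),5,'tab')
for nm,a,b in [('red',0,8),('yel',20,35),('grn',50,85)]:
    m=(H>=a)&(H<=b)&(S>120)&(V>60)
    comps(m&st&(z>.03),5,nm+'_h'); comps(m&rk&(z>.10),5,nm+'_peg')
comps(rk&(z>.136)&(z<.2)&(S<60)&(V>150)&(v<285),5,'wpeg')
for a in (0,1,2,3): pass
# ball tips: per peg, top rows
for nm,c0 in [('r',360),('g',393),('y',427),('w',460)]:
    m=rk&(abs(u-c0)<9)&(z>.125)
    xs=x[m]; ys=y[m]; zs=z[m]
    far=xs>xs.max()-.016; print(nm,'tip',xs.max(),np.median(ys[far]),zs[far].max())
    near=(xs<xs.max()-.04)&(xs>xs.max()-.07); print('   mid',np.median(xs[near]),np.median(ys[near]),zs[near].max())
m=rk&(z>.13)&(z<.146)&(S<60); 
r=cv2.minAreaRect(np.c_[x[m],y[m]].astype(np.float32)); print('rail',r)
m=(u>195)&(u<330)&(v>215)&(v<300)&(z>.11)&(z<.121); print('roof',m.sum(),cv2.minAreaRect(np.c_[x[m],y[m]].astype(np.float32)))
m=(u>205)&(u<325)&(v>215)&(v<256)&(z>-.001)&(z<.012)&(S<60);print('plate',m.sum(),cv2.boxPoints(cv2.minAreaRect(np.c_[x[m],y[m]].astype(np.float32))))
s=cv2.resize(im['color'][235:305,190:330],None,fx=5.6,fy=5.6,interpolation=cv2.INTER_CUBIC)
cv2.imwrite('pics/st.png',s[...,::-1])
E
```

```text
tab [213. 282.] 56 med [0.4737 0.293  0.1458] min [0.469 0.278 0.123] max [0.479 0.311 0.154]
tab [242. 283.] 51 med [0.4716 0.2193 0.146 ] min [0.467 0.205 0.136] max [0.474 0.235 0.152]
tab [271. 285.] 51 med [0.4672 0.1459 0.145 ] min [0.462 0.131 0.129] max [0.472 0.161 0.153]
tab [300. 287.] 47 med [0.4628 0.0729 0.1459] min [0.46  0.058 0.141] max [0.468 0.088 0.151]
red_h [246. 270.] 67 med [0.5054 0.2141 0.1162] min [0.5   0.188 0.102] max [0.511 0.246 0.124]
red_peg [360. 281.] 246 med [ 0.4739 -0.0765  0.1414] min [ 0.426 -0.094  0.118] max [ 0.552 -0.065  0.156]
yel_h [273. 271.] 82 med [0.5036 0.1478 0.1154] min [0.498 0.116 0.103] max [0.509 0.173 0.122]
yel_peg [427. 275.] 255 med [ 0.4903 -0.2459  0.142 ] min [ 0.442 -0.264  0.127] max [ 0.568 -0.234  0.157]
grn_h [216. 268.] 11 med [0.5105 0.2936 0.1067] min [0.505 0.29  0.103] max [0.513 0.297 0.114]
grn_peg [393. 278.] 256 med [ 0.482  -0.1614  0.1417] min [ 0.434 -0.179  0.124] max [ 0.56  -0.15   0.158]
wpeg [459. 259.] 121 med [ 0.5361 -0.3283  0.1443] min [ 0.491 -0.335  0.136] max [ 0.574 -0.319  0.158]
wpeg [4
[... 262 characters left out ...]
38348392294 0.15803070019427184
   mid 0.5059541620777506 -0.1604368481975877 0.1499280031051155
y tip 0.5680224599761177 -0.24065211698611116 0.15689087905540364
   mid 0.5140777025062708 -0.24475058389053728 0.14901957885646777
w tip 0.574071642311055 -0.3261089238984307 0.15848234810735073
   mid 0.5198906780441268 -0.3300704749949336 0.14847346174819956
rail ((0.4862324595451355, -0.20230890810489655), (0.12572605907917023, 0.3585408329963684), 11.080004692077637)
roof 2946 ((0.500286877155304, 0.18314629793167114), (0.30246132612228394, 0.08228873461484909), 87.63951873779297)
plate 3290 [[0.53897494 0.02955607]
 [0.63850206 0.02540845]
 [0.651153   0.328983  ]
 [0.5516259  0.33313063]]
```

View pics/st.png

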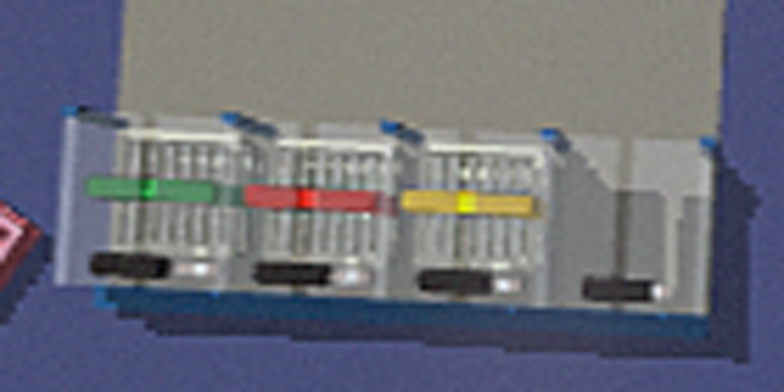

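The crop shows green in bay 1 (150,188), red in bay 2 (315,200) and yellow in bay 3 (470,203). Bay 4 is empty, so there is no white basket. I'll set up a planner helper that converts world targets to tool-axis shifts.

```bash
cat >> h.py <<'E'
SC=np.array([.4995,.1823]); SP=-.042   # station
BM=np.array([.5556,-.1988]); RP=.087   # mean of peg balls
def rot(p): return np.array([[np.cos(p),-np.sin(p)],[np.sin(p),np.cos(p)]])
def stn(x,y): return SC+rot(SP)@[x,y]
OFF=dict(red=.1275,green=.0425,yellow=-.0425)
def peg(c,x): return BM+rot(RP)@[x-.1,OFF[c]]
def plan(wps):
    "wps: (x,y,z,yaw of tool y) -> shift in current tool axes"
    s=arm.observe(); T=R.from_rotvec(s['ee_rot']).as_matrix()
    y0=np.arctan2(T[1,1],T[0,1]); print('pos',s['position'].round(4),'yawy',round(y0,3),'j7',s['joints'][6].round(2),'tilt z',T[:,2].round(3))
    for w in wps:
        d=T.T@(np.array(w[:3])-s['position'])
        a=-(w[3]-y0); a=(a+np.pi/2)%np.pi-np.pi/2
        print(np.round(w,3),'->',np.round(d,3),round(a,3))
E
python3 - <<'E'
from h import *
b=[stn(-.075,y) for y in(.111,.037,-.037)]
plan([(.35,-.45,.3,SP),(.42,-.2,.3,SP),(*b[2],.25,SP),(*b[2],.137,SP),(*stn(.044,-.037),.137,SP)])
im=dict(np.load('top0.npz')); W=pts(im)
for n,(u,v) in dict(ra=(150,228),rb=(226,180),bk=(262,175)).items():
    P=W[v-22:v+22,u-20:u+20].reshape(-1,3); P=P[P[:,2]>.05]; print(n,P.min(0),P.max(0))
E
```

```text
pos [ 0.1543 -0.6052  0.237 ] yawy -1.321 j7 -0.08 tilt z [-0.     0.001 -1.   ]
[ 0.35  -0.45   0.3   -0.042] -> [ 0.228 -0.102 -0.063] -1.279
[ 0.42  -0.2    0.3   -0.042] -> [ 0.358 -0.327 -0.063] -1.279
[ 0.423  0.148  0.25  -0.042] -> [ 0.447 -0.664 -0.012] -1.279
[ 0.423  0.148  0.137 -0.042] -> [ 0.447 -0.664  0.101] -1.279
[ 0.542  0.143  0.137 -0.042] -> [ 0.561 -0.63   0.101] -1.279
ra [0.58834244 0.43653349 0.05012081] [0.65633764 0.50775015 0.15450833]
rb [0.72102391 0.24617177 0.05032103] [0.7894965  0.3147156  0.15891483]
bk [0.73392006 0.14792419 0.0503689 ] [0.80013861 0.21351667 0.08999263]
```

Request:
{"op": "jog_arm", "data": {
  "moves": [
    [0.06, -0.03, -0.063, -0.15],
    [0.11, -0.06, -0.063, -0.3],
    [0.17, -0.08, -0.063, -0.45],
    [0.228, -0.1, -0.063, -0.6],
    [0.26, -0.15, -0.063, -0.75],
    [0.29, -0.2, -0.063, -0.9],
    [0.32, -0.25, -0.063, -1.05],
    [0.34, -0.3, -0.063, -1.2],
    [0.36, -0.34, -0.063, -1.279],
    [0.38, -0.4, -0.063, -1.279],
    [0.4, -0.46, -0.06, -1.279],
    [0.42, -0.52, -0.05, -1.279],
    [0.43, -0.58, -0.04, -1.279],
    [0.44, -0.62, -0.03, -1.279],
    [0.447, -0.664, -0.012, -1.279],
    [0.447, -0.664, -0.012, -1.279],
    [0.447, -0.664, -0.012, -1.279]
  ],
  "hand": 0,
  "newtons": 30
}}

```text
clock: 2.22
position: [0.4235, 0.1476, 0.2495]
ee_rot: [2.268, 2.174, -0.001]
force: [0.4, -0.8, -0.5]
width: 0.003
gripper_force: 0.0
```

```bash
python3 - <<'E'
from h import *
for y in(-.037,.037,.111): plan([(*stn(-.075,y),.137,SP),(*stn(.044,y),.137,SP)])
E
```

```text
pos [0.4235 0.1476 0.2495] yawy -0.042 j7 -0.66 tilt z [-0.001 -0.001 -1.   ]
[ 0.423  0.148  0.137 -0.042] -> [ 0.001 -0.     0.113] 0.0
[ 0.542  0.143  0.137 -0.042] -> [0.001 0.119 0.112] 0.0
pos [0.4235 0.1476 0.2495] yawy -0.042 j7 -0.66 tilt z [-0.001 -0.001 -1.   ]
[ 0.426  0.222  0.137 -0.042] -> [ 0.075 -0.     0.112] 0.0
[ 0.545  0.217  0.137 -0.042] -> [0.075 0.119 0.112] 0.0
pos [0.4235 0.1476 0.2495] yawy -0.042 j7 -0.66 tilt z [-0.001 -0.001 -1.   ]
[ 0.429  0.296  0.137 -0.042] -> [ 0.149 -0.     0.112] 0.0
[ 0.548  0.291  0.137 -0.042] -> [0.149 0.119 0.112] 0.0
```

Request:
{"op": "jog_arm", "data": {
  "moves": [
    [0, 0, 0.05, 0],
    [0, 0, 0.09, 0],
    [0, 0, 0.112, 0],
    [0, 0.015, 0.112, 0],
    [0, 0.025, 0.112, 0],
    [0, 0.035, 0.112, 0],
    [0, 0.045, 0.112, 0],
    [0, 0.055, 0.112, 0],
    [0, 0.065, 0.112, 0],
    [0, 0.075, 0.112, 0],
    [0, 0.085, 0.112, 0],
    [0, 0.095, 0.112, 0],
    [0, 0.105, 0.112, 0],
    [0, 0.112, 0.112, 0],
    [0, 0.119, 0.112, 0],
    [0, 0.119, 0.112, 0],
    [0, 0.119, 0.112, 0]
  ]
}}

```text
clock: 4.35
position: [0.5425, 0.1434, 0.1377]
ee_rot: [2.268, 2.174, 0.001]
force: [-2.9, -0.3, 1.3]
width: 0.004
gripper_force: 1.4
```

```bash
python3 - <<'E'
from h import *
im=grab('scene'); cv2.imwrite('pics/p1.png',cv2.resize(im['color'][110:310,230:470],None,fx=3,fy=3)[...,::-1])
E
```

```text
(no output)
```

View pics/p1.png

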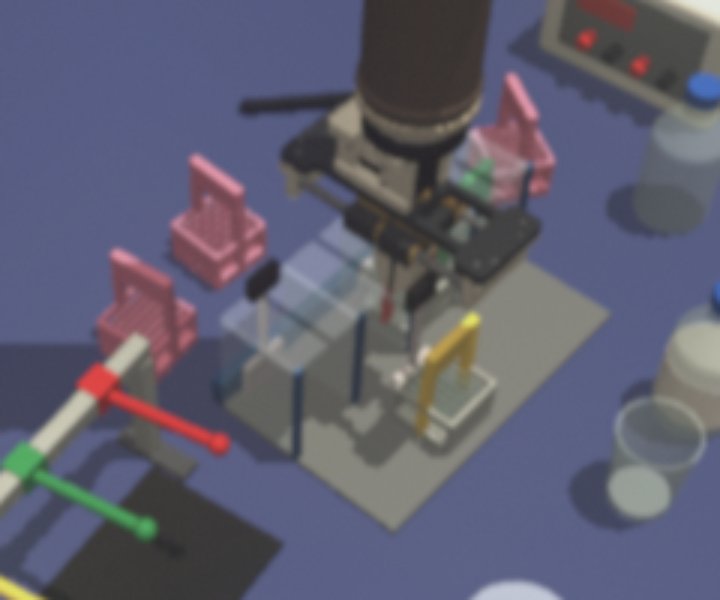

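The yellow basket stands on the open plate at (455,380), clear of the roof. Retreat, then push red.

Request:
{"op": "jog_arm", "data": {
  "moves": [
    [0, -0.02, 0, 0],
    [0, -0.04, 0, 0],
    [0, -0.06, 0, 0],
    [0, -0.08, 0, 0],
    [0, -0.1, 0, 0],
    [0, -0.119, 0, 0],
    [0.04, -0.119, 0, 0],
    [0.074, -0.119, 0, 0],
    [0.074, -0.105, 0, 0],
    [0.074, -0.09, 0, 0],
    [0.074, -0.078, 0, 0],
    [0.074, -0.066, 0, 0],
    [0.074, -0.054, 0, 0],
    [0.074, -0.042, 0, 0],
    [0.074, -0.03, 0, 0],
    [0.074, -0.02, 0, 0],
    [0.074, -0.01, 0, 0],
    [0.074, 0, 0, 0],
    [0.074, 0, 0, 0],
    [0.074, 0, 0, 0]
  ]
}}

```text
clock: 6.9
position: [0.5455, 0.2168, 0.1376]
ee_rot: [2.268, 2.174, -0.001]
force: [-3.5, -1.1, 1.9]
width: 0.007
gripper_force: 1.4
```

Request:
{"op": "jog_arm", "data": {
  "moves": [
    [0, -0.02, 0, 0],
    [0, -0.04, 0, 0],
    [0, -0.06, 0, 0],
    [0, -0.08, 0, 0],
    [0, -0.1, 0, 0],
    [0, -0.119, 0, 0],
    [0.04, -0.119, 0, 0],
    [0.074, -0.119, 0, 0],
    [0.074, -0.105, 0, 0],
    [0.074, -0.09, 0, 0],
    [0.074, -0.078, 0, 0],
    [0.074, -0.066, 0, 0],
    [0.074, -0.054, 0, 0],
    [0.074, -0.042, 0, 0],
    [0.074, -0.03, 0, 0],
    [0.074, -0.02, 0, 0],
    [0.074, -0.01, 0, 0],
    [0.074, 0, 0, 0],
    [0.074, 0, 0, 0],
    [0.074, 0, 0, 0]
  ]
}}

```text
clock: 9.4
position: [0.5486, 0.2908, 0.1376]
ee_rot: [2.268, 2.174, -0.001]
force: [-3.1, -1.9, 1.0]
width: 0.008
gripper_force: 1.4
```

Request:
{"op": "jog_arm", "data": {
  "moves": [
    [0, -0.02, 0, 0],
    [0, -0.04, 0, 0],
    [0, -0.06, 0, 0],
    [0, -0.08, 0, 0],
    [0, -0.1, 0, 0],
    [0, -0.119, 0, 0],
    [0, -0.119, -0.05, 0],
    [0, -0.119, -0.1, 0],
    [0, -0.119, -0.15, 0],
    [-0.06, -0.15, -0.15, 0]
  ],
  "hand": 0.05
}}

```text
clock: 10.65
position: [0.4013, 0.2463, 0.292]
ee_rot: [-2.264, -2.178, -0.017]
force: [0.5, -1.9, -0.3]
width: 0.542
gripper_force: 0.0
```

```bash
cat >> h.py <<'E'
def baskets(f=None,box=(.4,.85,-.1,.45)):
    im=grab('top'); W=pts(im); hsv=cv2.cvtColor(im['color'],cv2.COLOR_RGB2HSV).astype(int)
    if f: save(im,f)
    H,S,V=[hsv[...,i] for i in range(3)]; x,y,z=[W[...,i] for i in range(3)]
    out={}
    for nm,a,b in [('red',0,6),('yellow',20,35),('green',50,85)]:
        m=(H>=a)&(H<=b)&(S>110)&(V>50)&(z>.09)&(x>box[0])&(x<box[1])&(y>box[2])&(y<box[3])
        n,l,st,ce=cv2.connectedComponentsWithStats(m.astype(np.uint8))
        if n<2: print(nm,'none'); continue
        m=l==1+np.argmax(st[1:,4]); m&=z>np.median(z[m])-.012
        P=np.c_[x[m],y[m]].astype(np.float32); (c,wh,ang)=cv2.minAreaRect(P)
        q=P-P.mean(0); d=np.linalg.svd(q)[2][0]; yaw=np.arctan2(-d[0]*np.sign(d[1]),abs(d[1]))
        print(nm,m.sum(),'c',np.round(c,4),'wh',np.round(wh,3),'z',np.median(z[m]).round(3),'yaw',yaw.round(3),'st',(rot(SP).T@(np.array(c)-SC)).round(4))
        out[nm]=(np.array(c),yaw)
    return out
E
python3 - <<'E'
from h import *
print(arm.observe()['position'])
b=baskets('p2.png')
E
```

```text
[0.40129895 0.24631984 0.2919776 ]
red 249 c [ 0.4896 -0.0749] wh [0.126 0.025] z 0.142 yaw -1.482 st [ 0.0009 -0.2574]
yellow 93 c [0.5994 0.1414] wh [0.059 0.01 ] z 0.107 yaw -0.027 st [ 0.1015 -0.0366]
green 84 c [0.6067 0.2887] wh [0.059 0.01 ] z 0.108 yaw -0.034 st [0.1026 0.1108]
```

View pics/p2.png

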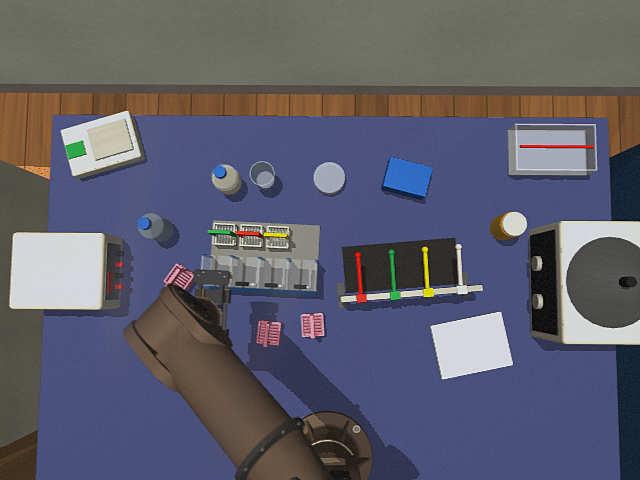

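All three baskets are out: green (222,233), red (250,234) and yellow (275,235). Grasp yellow first.

```bash
python3 - <<'E'
from h import *
plan([(.600,.1413,.25,-.035),(.600,.1413,.097,-.035)])
E
```

```text
pos [0.3951 0.2359 0.2879] yawy -0.043 j7 -0.86 tilt z [ 0.    -0.005 -1.   ]
[ 0.6    0.141  0.25  -0.035] -> [-0.086  0.209  0.038] -0.008
[ 0.6    0.141  0.097 -0.035] -> [-0.085  0.209  0.191] -0.008
```

Request:
{"op": "jog_arm", "data": {
  "moves": [
    [-0.03, 0.05, 0, -0.008],
    [-0.05, 0.1, 0.02, -0.008],
    [-0.07, 0.15, 0.038, -0.008],
    [-0.085, 0.19, 0.038, -0.008],
    [-0.085, 0.209, 0.05, -0.008],
    [-0.085, 0.209, 0.09, -0.008],
    [-0.085, 0.209, 0.1, -0.008],
    [-0.085, 0.209, 0.1, -0.008]
  ],
  "hand": 0.05
}}

```text
clock: 11.7
position: [0.6036, 0.1483, 0.1877]
ee_rot: [-2.258, -2.184, 0.001]
force: [0.1, -1.0, -0.4]
width: 0.546
gripper_force: 0.0
```

```bash
python3 - <<'E'
from h import *
plan([(.600,.1413,.097,-.035)])
im=grab('wrist'); save(im,'w1.png')
E
```

```text
pos [0.6036 0.1483 0.1877] yawy -0.034 j7 -0.65 tilt z [-0.001 -0.    -1.   ]
[ 0.6    0.141  0.097 -0.035] -> [-0.007 -0.003  0.091] 0.001
```

View pics/w1.png

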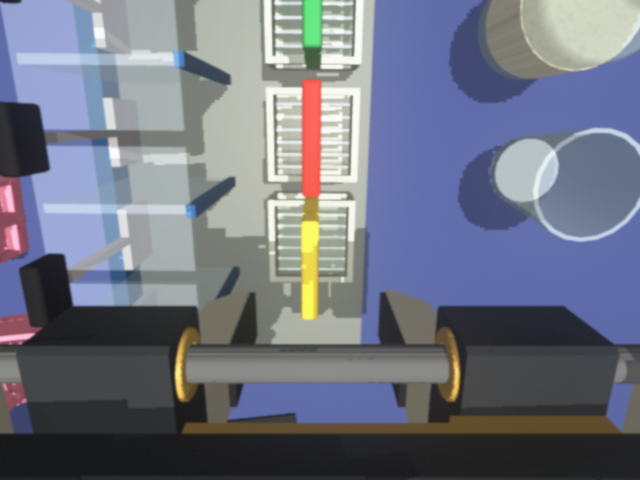

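The wrist view shows the yellow bar at (310,270), nearly centred between the jaws (centre about 318). Descend, close and lift.

Request:
{"op": "jog_arm", "data": {
  "moves": [
    [-0.007, -0.003, 0.02, 0],
    [-0.007, -0.003, 0.05, 0],
    [-0.007, -0.003, 0.08, 0],
    [-0.007, -0.003, 0.091, 0],
    [-0.007, -0.003, 0.091, 0],
    [-0.007, -0.003, 0.091, 0]
  ],
  "hand": 0.05
}}

```text
clock: 12.5
position: [0.6017, 0.1418, 0.0983]
ee_rot: [2.258, 2.183, 0.003]
force: [-0.3, 0.8, 0.1]
width: 0.546
gripper_force: 0.0
```

Request:
{"op": "jog_arm", "data": {
  "moves": [
    [0, 0, 0, 0],
    [0, 0, 0, 0],
    [0, 0, 0, 0],
    [0, 0, 0, 0],
    [0, 0, 0, 0],
    [0, 0, 0, 0],
    [0, 0, -0.005, 0],
    [0, 0, -0.015, 0],
    [0, 0, -0.03, 0],
    [0, 0, -0.05, 0],
    [0, 0, -0.08, 0],
    [0, 0, -0.11, 0],
    [0, 0, -0.13, 0],
    [0, 0, -0.13, 0]
  ],
  "hand": 0,
  "newtons": 40
}}

```text
clock: 14.25
position: [0.6017, 0.1419, 0.2295]
ee_rot: [2.257, 2.182, 0.006]
force: [-1.4, -0.2, -4.0]
width: 0.107
gripper_force: 40.0
```

```bash
python3 - <<'E'
from h import *
c='yellow'
plan([(.63,.0,.21,0),(*peg(c,.17),.21,RP),(*peg(c,.17),.177,RP),(*peg(c,.05),.177,RP),(*peg(c,.045),.162,RP)])
baskets(box=(.56,.85,0,.45))
E
```

```text
pos [0.6017 0.1419 0.2295] yawy -0.034 j7 -0.62 tilt z [ 0.004  0.001 -1.   ]
[0.63 0.   0.21 0.  ] -> [-0.141  0.033  0.019] -0.034
[ 0.629 -0.235  0.21   0.087] -> [-0.376  0.04   0.019] -0.121
[ 0.629 -0.235  0.177  0.087] -> [-0.376  0.04   0.052] -0.121
[ 0.509 -0.245  0.177  0.087] -> [-0.39  -0.079  0.052] -0.121
[ 0.505 -0.246  0.162  0.087] -> [-0.391 -0.084  0.067] -0.121
red none
yellow 1 c [0.5983 0.0818] wh [0. 0.] z 0.612 yaw -0.0 st [ 0.103  -0.0963]
green 71 c [0.6064 0.2923] wh [0.05 0.01] z 0.107 yaw -0.061 st [0.1022 0.1144]
```

Request:
{"op": "jog_arm", "data": {
  "moves": [
    [-0.015, 0.015, 0.01, 0],
    [-0.04, 0.03, 0.019, -0.02],
    [-0.07, 0.035, 0.019, -0.03],
    [-0.1, 0.035, 0.019, -0.04],
    [-0.13, 0.04, 0.019, -0.05],
    [-0.16, 0.04, 0.019, -0.06],
    [-0.19, 0.04, 0.019, -0.07],
    [-0.22, 0.04, 0.019, -0.08],
    [-0.25, 0.04, 0.019, -0.09],
    [-0.28, 0.04, 0.019, -0.1],
    [-0.31, 0.04, 0.019, -0.11],
    [-0.335, 0.04, 0.03, -0.121],
    [-0.355, 0.04, 0.04, -0.121],
    [-0.37, 0.04, 0.048, -0.121],
    [-0.376, 0.04, 0.052, -0.121],
    [-0.376, 0.04, 0.052, -0.121],
    [-0.376, 0.04, 0.052, -0.121],
    [-0.376, 0.04, 0.052, -0.121]
  ]
}}

```text
clock: 16.55
position: [0.6283, -0.2349, 0.1753]
ee_rot: [2.121, 2.317, 0.001]
force: [1.0, -0.7, -3.3]
width: 0.106
gripper_force: 40.0
```

```bash
python3 - <<'E'
from h import *
c='yellow'
plan([(*peg(c,.17),.178,RP),(*peg(c,.10),.178,RP),(*peg(c,.045),.178,RP)])
im=grab('wrist'); save(im,'w2.png')
W=pts(im); hsv=cv2.cvtColor(im['color'],cv2.COLOR_RGB2HSV); H,S=hsv[...,0],hsv[...,1]
m=(H>=20)&(H<=35)&(S>120)&np.isfinite(W[...,2])
n,l,st,ce=cv2.connectedComponentsWithStats(m.astype(np.uint8))
for i in range(1,n):
    if st[i,4]>60: P=W[l==i]; print(ce[i].round(),st[i,4],P.min(0).round(3),np.median(P,0).round(4),P.max(0).round(3))
E
```

```text
pos [ 0.6283 -0.2349  0.1753] yawy 0.088 j7 0.08 tilt z [ 0.001  0.    -1.   ]
[ 0.629 -0.235  0.178  0.087] -> [-0.     0.001 -0.003] 0.001
[ 0.559 -0.241  0.178  0.087] -> [-0.    -0.069 -0.003] 0.001
[ 0.505 -0.246  0.178  0.087] -> [-0.    -0.124 -0.003] 0.001
[317. 282.] 3484 [ 0.62  -0.236  0.088] [ 0.6253 -0.2126  0.1865] [ 0.632 -0.203  0.243]
[ 94. 294.] 4099 [ 0.382 -0.326 -0.   ] [ 0.5261 -0.2428  0.1453] [ 0.593 -0.201  0.24 ]
[284. 346.] 161 [ 0.617 -0.205  0.241] [ 0.6177 -0.2019  0.2479] [ 0.618 -0.2    0.252]
[352. 372.] 200 [ 0.631 -0.212  0.246] [ 0.6313 -0.2047  0.2505] [ 0.632 -0.2    0.253]
[283. 390.] 83 [ 0.618 -0.213  0.248] [ 0.6185 -0.21    0.251 ] [ 0.619 -0.206  0.253]
[317. 396.] 680 [ 0.623 -0.265  0.185] [ 0.629  -0.2573  0.1871] [ 0.634 -0.21   0.247]
[205. 428.] 249 [ 0.599 -0.216  0.255] [ 0.6046 -0.2145  0.2573] [ 0.61  -0.213  0.259]
[ 88. 429.] 92 [ 0.581 -0.217  0.256] [ 0.5833 -0.2163  0.2576] [ 0.586 -0.215  0.259]
```

View pics/w2.png

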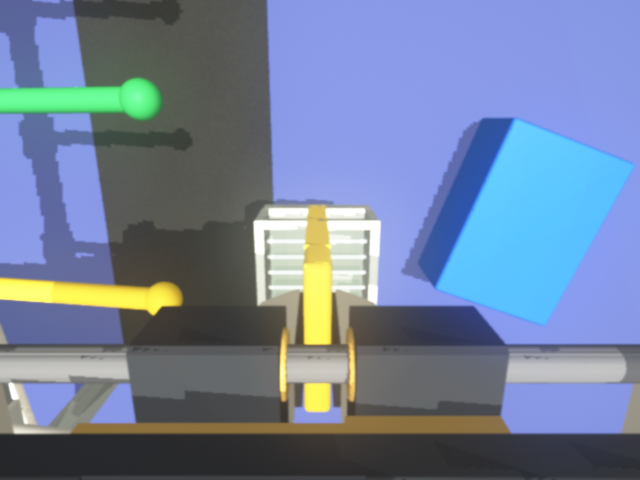

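The wrist view shows the yellow peg ball at (165,298), in line with the held handle at (317,330). Thread it on.

Request:
{"op": "jog_arm", "data": {
  "moves": [
    [0, -0.015, -0.004, 0],
    [0, -0.03, -0.004, 0],
    [0, -0.045, -0.004, 0],
    [0, -0.06, -0.004, 0],
    [0, -0.075, -0.004, 0],
    [0, -0.09, -0.003, 0],
    [0, -0.105, -0.001, 0],
    [0, -0.117, 0.001, 0],
    [0, -0.124, 0.004, 0],
    [0, -0.124, 0.008, 0],
    [0, -0.124, 0.012, 0],
    [0, -0.124, 0.014, 0],
    [0, -0.124, 0.014, 0],
    [0, -0.124, 0.014, 0]
  ]
}}

```text
clock: 18.35
position: [0.5046, -0.2466, 0.1608]
ee_rot: [2.123, 2.316, 0.0]
force: [-0.1, 0.5, -2.5]
width: 0.105
gripper_force: 40.0
```

```bash
python3 - <<'E'
from h import *
im=grab('scene'); cv2.imwrite('pics/p3.png',cv2.resize(im['color'][200:400,130:370],None,fx=3,fy=3)[...,::-1])
plan([])
E
```

```text
pos [ 0.5046 -0.2466  0.1608] yawy 0.087 j7 0.14 tilt z [ 0. -0. -1.]
```

View pics/p3.png

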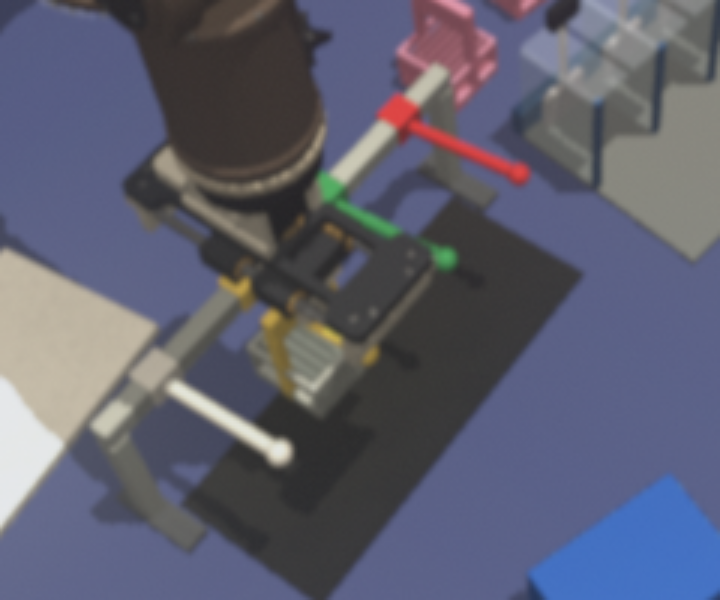

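Yellow is threaded on its peg (handle at (280,350), ball at (370,352)). Lower slightly, release and rise.

Request:
{"op": "jog_arm", "data": {
  "moves": [
    [0, 0, 0.001, 0],
    [0, 0, 0.002, 0],
    [0, 0, 0.002, 0],
    [0, 0, 0.002, 0]
  ]
}}

```text
clock: 18.9
position: [0.5046, -0.2467, 0.159]
ee_rot: [2.122, 2.315, 0.0]
force: [-0.7, -0.4, 2.0]
width: 0.104
gripper_force: 40.0
```

Request:
{"op": "jog_arm", "data": {
  "moves": [
    [0, 0, 0, 0],
    [0, 0, 0, 0],
    [0, 0, -0.005, 0],
    [0, 0, -0.015, 0],
    [0, 0, -0.03, 0],
    [0, 0, -0.06, 0],
    [0, 0, -0.1, 0],
    [0, 0, -0.13, 0],
    [0.05, 0.05, -0.13, 0],
    [0.1, 0.09, -0.13, 0],
    [0.1, 0.09, -0.13, 0],
    [0.1, 0.09, -0.13, 0]
  ],
  "hand": 0.022
}}

```text
clock: 20.4
position: [0.5856, -0.1387, 0.2893]
ee_rot: [2.121, 2.317, 0.0]
force: [0.5, -0.4, 0.2]
width: 0.238
gripper_force: 0.0
```

```bash
python3 - <<'E'
from h import *
im=grab('scene'); cv2.imwrite('pics/p4.png',cv2.resize(im['color'][140:400,130:470],None,fx=2.2,fy=2.2)[...,::-1])
b=baskets(box=(.56,.85,0,.45))
c,y=b.get('red',(stn(.102,.037),SP))
plan([(*c,.25,y),(*c,.19,y)])
E
```

```text
red 92 c [0.6034 0.2145] wh [0.06 0.01] z 0.107 yaw -0.059 st [0.1024 0.0366]
yellow none
green 85 c [0.6068 0.2886] wh [0.06 0.01] z 0.107 yaw -0.041 st [0.1028 0.1107]
pos [ 0.5848 -0.141   0.289 ] yawy 0.085 j7 -0.01 tilt z [-0.    -0.001 -1.   ]
[ 0.603  0.215  0.25  -0.059] -> [0.353 0.049 0.039] 0.144
[ 0.603  0.215  0.19  -0.059] -> [0.353 0.049 0.099] 0.144
```

View pics/p4.png

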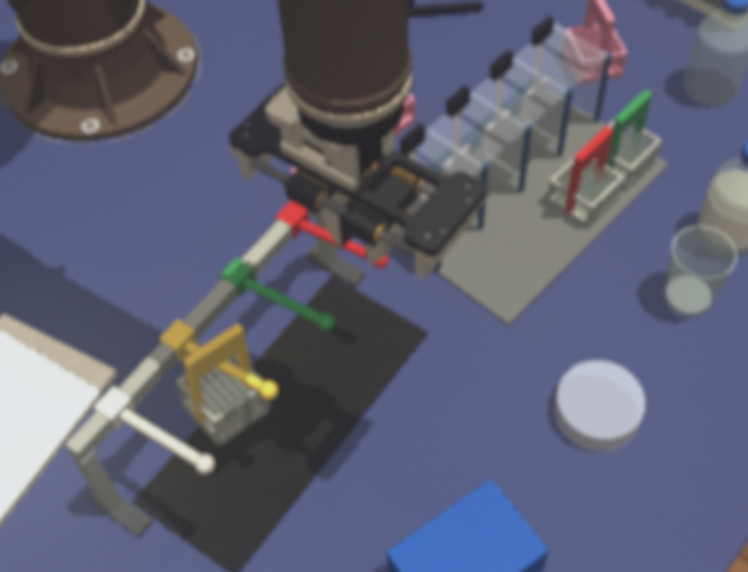

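Yellow hangs on its peg (handle (215,360)), and red and green still stand at (590,170) and (630,130). Go to red.

Request:
{"op": "jog_arm", "data": {
  "moves": [
    [0.05, 0.03, 0, 0.03],
    [0.1, 0.05, 0, 0.06],
    [0.15, 0.05, 0.01, 0.1],
    [0.2, 0.05, 0.02, 0.13],
    [0.25, 0.05, 0.03, 0.13],
    [0.3, 0.05, 0.04, 0.13],
    [0.34, 0.05, 0.06, 0.13],
    [0.353, 0.05, 0.09, 0.13],
    [0.353, 0.05, 0.1, 0.13],
    [0.353, 0.05, 0.1, 0.13],
    [0.353, 0.05, 0.1, 0.13]
  ],
  "hand": 0.05
}}

```text
clock: 21.88
position: [0.6056, 0.2152, 0.1899]
ee_rot: [2.271, 2.169, 0.002]
force: [0.1, 0.4, 0.5]
width: 0.543
gripper_force: 0.0
```

```bash
python3 - <<'E'
from h import *
plan([(.6045,.2145,.098,-.045)])
im=grab('wrist'); W=pts(im); hsv=cv2.cvtColor(im['color'],cv2.COLOR_RGB2HSV); H,S=hsv[...,0],hsv[...,1]
for lo,hi in((0,6),(50,85)):
    m=(H>=lo)&(H<=hi)&(S>150)&(W[...,2]>.1)&(W[...,2]<.12)&(W[...,0]>.55)
    P=W[m]; print(P.min(0).round(4),P.max(0).round(4),P.mean(0).round(4))
E
```

```text
pos [0.6056 0.2152 0.1899] yawy -0.046 j7 -0.78 tilt z [ 0.002 -0.    -1.   ]
[ 0.604  0.214  0.098 -0.045] -> [-0.001 -0.001  0.092] -0.001
[0.5954 0.1853 0.1053] [0.6068 0.2445 0.1098] [0.6013 0.2159 0.108 ]Traceback (most recent call last):
  File "<stdin>", line 6, in <module>
    return umr_minimum(a, axis, None, out, keepdims, initial, where)
ValueError: zero-size array to reduction operation minimum which has no identity
```

Request:
{"op": "jog_arm", "data": {
  "moves": [
    [0, -0.003, 0.02, 0],
    [0, -0.003, 0.05, 0],
    [0, -0.003, 0.08, 0],
    [0, -0.003, 0.092, 0],
    [0, -0.003, 0.092, 0],
    [0, -0.003, 0.092, 0]
  ],
  "hand": 0.05
}}

```text
clock: 22.68
position: [0.6023, 0.2173, 0.0982]
ee_rot: [2.269, 2.172, 0.003]
force: [0.9, -0.0, 0.6]
width: 0.545
gripper_force: 0.0
```

Request:
{"op": "jog_arm", "data": {
  "moves": [
    [0, 0, 0, 0],
    [0, 0, 0, 0],
    [0, 0, 0, 0],
    [0, 0, 0, 0],
    [0, 0, 0, 0],
    [0, 0, 0, 0],
    [0, 0, -0.005, 0],
    [0, 0, -0.015, 0],
    [0, 0, -0.03, 0],
    [0, 0, -0.05, 0],
    [0, 0, -0.08, 0],
    [0, 0, -0.11, 0],
    [0, 0, -0.13, 0],
    [0, 0, -0.13, 0]
  ],
  "hand": 0,
  "newtons": 40
}}

```text
clock: 24.42
position: [0.6024, 0.2177, 0.2296]
ee_rot: [2.268, 2.172, 0.007]
force: [0.0, 0.1, -2.4]
width: 0.101
gripper_force: 40.0
```

```bash
python3 - <<'E'
from h import *
c='red'
plan([(*peg(c,.17),.178,RP),(*peg(c,.045),.178,RP)])
E
```

```text
pos [0.6024 0.2177 0.2296] yawy -0.043 j7 -0.76 tilt z [ 0.004  0.002 -1.   ]
[ 0.614 -0.066  0.178  0.087] -> [-0.283  0.024  0.051] -0.13
[ 0.49  -0.077  0.178  0.087] -> [-0.299 -0.1    0.051] -0.13
```

Request:
{"op": "jog_arm", "data": {
  "moves": [
    [-0.015, 0.01, 0.01, 0],
    [-0.035, 0.02, 0.015, -0.02],
    [-0.06, 0.024, 0.02, -0.03],
    [-0.085, 0.024, 0.02, -0.045],
    [-0.11, 0.024, 0.02, -0.06],
    [-0.135, 0.024, 0.02, -0.075],
    [-0.16, 0.024, 0.02, -0.09],
    [-0.185, 0.024, 0.02, -0.105],
    [-0.21, 0.024, 0.025, -0.12],
    [-0.235, 0.024, 0.035, -0.13],
    [-0.255, 0.024, 0.042, -0.13],
    [-0.27, 0.024, 0.048, -0.13],
    [-0.281, 0.024, 0.051, -0.13],
    [-0.281, 0.024, 0.051, -0.13],
    [-0.281, 0.024, 0.051, -0.13],
    [-0.281, 0.024, 0.051, -0.13]
  ]
}}

```text
clock: 26.42
position: [0.6137, -0.0638, 0.1761]
ee_rot: [2.121, 2.317, 0.001]
force: [0.8, -0.3, -2.4]
width: 0.104
gripper_force: 40.0
```

```bash
cat >> h.py <<'E'
def check(lo,hi):
    im=grab('wrist'); W=pts(im); hsv=cv2.cvtColor(im['color'],cv2.COLOR_RGB2HSV); H,S=hsv[...,0],hsv[...,1]
    p=arm.observe()['position']
    m=(H>=lo)&(H<=hi)&(S>110)&np.isfinite(W[...,2])
    L=W@np.array([0,0,1.]); D=np.einsum('ijk,lk->ijl',W[...,:2]-p[:2],rot(RP).T)
    for nm,q in(('peg',m&(D[...,0]<-.03)&(D[...,0]>-.12)&(abs(D[...,1])<.04)&(L>.12)&(L<.165)),('bar',m&(abs(D[...,0])<.015)&(L>.17)&(L<.2))):
        if q.sum()>10: print(nm,q.sum(),'x',D[q][:,0].min().round(4),D[q][:,0].max().round(4),'y',D[q][:,1].min().round(4),np.median(D[q][:,1]).round(4),D[q][:,1].max().round(4),'z',L[q].min().round(4),L[q].max().round(4))
E
python3 - <<'E'
from h import *
c='red'
plan([(*peg(c,.17),.178,RP),(*peg(c,.045),.178,RP)])
check(0,6)
E
```

```text
pos [ 0.6137 -0.0638  0.1761] yawy 0.088 j7 -0.22 tilt z [ 0.001  0.    -1.   ]
[ 0.614 -0.066  0.178  0.087] -> [-0.002  0.    -0.002] 0.001
[ 0.49  -0.077  0.178  0.087] -> [-0.002 -0.125 -0.002] 0.001
peg 2358 x -0.1199 -0.0625 y -0.0074 0.0001 0.0059 z 0.14 0.1561
bar 3212 x -0.007 0.0047 y -0.0309 0.0115 0.0283 z 0.1701 0.1974
```

Aligned, with peg y at about 0.000 and the bar centred within 1.5 mm. Thread, lower and release.

Request:
{"op": "jog_arm", "data": {
  "moves": [
    [0, -0.015, -0.003, 0],
    [0, -0.03, -0.003, 0],
    [0, -0.045, -0.003, 0],
    [0, -0.06, -0.003, 0],
    [0, -0.075, -0.003, 0],
    [0, -0.09, -0.002, 0],
    [0, -0.105, 0, 0],
    [0, -0.117, 0.002, 0],
    [0, -0.124, 0.005, 0],
    [0, -0.124, 0.009, 0],
    [0, -0.124, 0.013, 0],
    [0, -0.124, 0.016, 0],
    [0, -0.124, 0.017, 0],
    [0, -0.124, 0.017, 0],
    [0, -0.124, 0.017, 0]
  ]
}}

```text
clock: 28.35
position: [0.4904, -0.0755, 0.1593]
ee_rot: [2.122, 2.315, 0.0]
force: [-2.6, -0.5, 5.6]
width: 0.104
gripper_force: 40.0
```

```bash
python3 - <<'E'
from h import *
im=grab('scene'); cv2.imwrite('pics/p5.png',cv2.resize(im['color'][140:400,130:470],None,fx=2.2,fy=2.2)[...,::-1])
plan([])
E
```

```text
pos [ 0.4904 -0.0755  0.1593] yawy 0.087 j7 -0.2 tilt z [ 0.001 -0.    -1.   ]
```

View pics/p5.png

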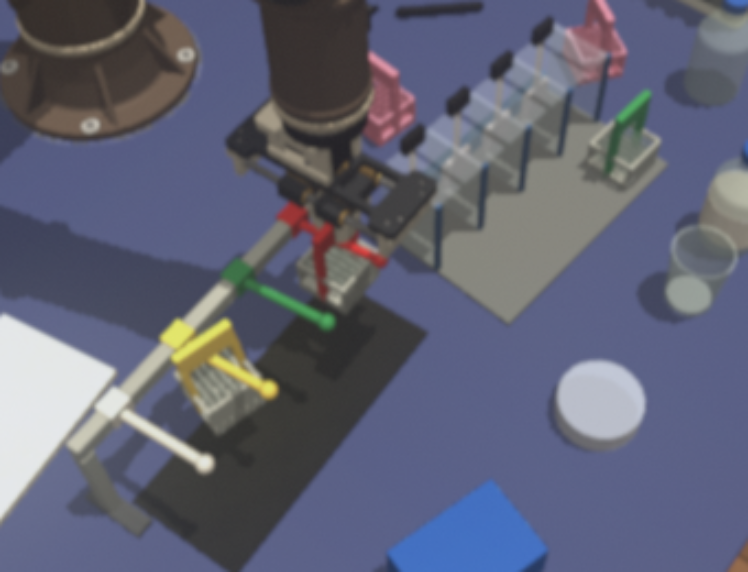

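Red is threaded at (320,250) and green still stands at (625,145). Yellow has slid inwards on its peg, so I'll check it afterwards. Release red.

Request:
{"op": "jog_arm", "data": {
  "moves": [
    [0, 0, 0, 0],
    [0, 0, 0, 0],
    [0, 0, -0.005, 0],
    [0, 0, -0.015, 0],
    [0, 0, -0.03, 0],
    [0, 0, -0.06, 0],
    [0, 0, -0.1, 0],
    [0, 0, -0.13, 0],
    [0.05, 0.04, -0.13, 0],
    [0.1, 0.08, -0.13, 0],
    [0.15, 0.11, -0.13, 0.04],
    [0.2, 0.12, -0.13, 0.08],
    [0.25, 0.12, -0.12, 0.12],
    [0.25, 0.12, -0.12, 0.12],
    [0.25, 0.12, -0.12, 0.12]
  ],
  "hand": 0.022
}}

```text
clock: 30.28
position: [0.5879, 0.1834, 0.2794]
ee_rot: [2.257, 2.184, 0.0]
force: [0.2, -0.6, -0.5]
width: 0.24
gripper_force: 0.0
```

```bash
cat >> h.py <<'E'
def hang():
    im=grab('top'); W=pts(im); hsv=cv2.cvtColor(im['color'],cv2.COLOR_RGB2HSV).astype(int); H,S=hsv[...,0],hsv[...,1]
    for nm,a,b in [('red',0,6),('yellow',20,35),('green',50,85)]:
        D=np.einsum('ijk,lk->ijl',W[...,:2]-peg(nm,0),rot(RP).T); z=W[...,2]
        q=(H>=a)&(H<=b)&(S>100)&(abs(D[...,1])<.04)&(D[...,0]>-.005)&(D[...,0]<.1)&(z>.16)&(z<.2)
        q2=(abs(D[...,1])<.05)&(D[...,0]>-.03)&(D[...,0]<.12)&(z>.09)&(z<.125)
        if q.sum(): print(nm,'bar',q.sum(),'x',np.median(D[q][:,0]).round(4),'y',D[q][:,1].min().round(4),D[q][:,1].max().round(4),'z',np.median(z[q]).round(4),z[q].max().round(4),'body x',D[q2][:,0].min().round(3),D[q2][:,0].max().round(3),'z',np.median(z[q2]).round(3))
E
python3 - <<'E'
from h import *
hang()
im=grab('scene'); cv2.imwrite('pics/p6.png',cv2.resize(im['color'][190:390,140:360],None,fx=3,fy=3)[...,::-1])
b=baskets(box=(.56,.85,0,.45))
c,y=b.get('green',(stn(.102,.111),SP)); plan([(*c,.19,y)])
E
```

```text
red bar 99 x 0.0451 y -0.0302 0.0276 z 0.1692 0.1742 body x -0.016 0.08 z 0.107
yellow bar 98 x 0.0288 y -0.0311 0.0265 z 0.1667 0.1752 body x 0.003 0.07 z 0.104
red none
yellow 1 c [0.5674 0.106 ] wh [0. 0.] z 0.689 yaw -0.0 st [ 0.0711 -0.0734]
green none
pos [0.5883 0.1821 0.2792] yawy -0.035 j7 -0.71 tilt z [ 0.001 -0.001 -1.   ]
[ 0.606  0.289  0.19  -0.042] -> [0.107 0.014 0.089] 0.007
```

View pics/p6.png

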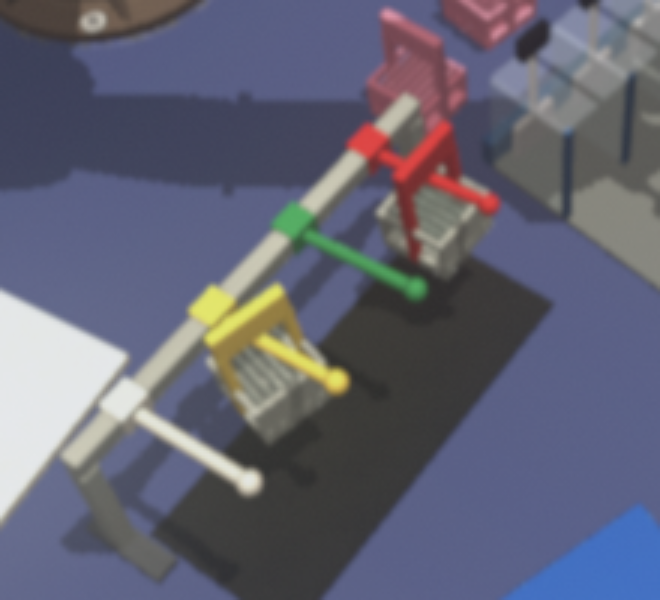

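Red hangs well at (425,180). Yellow hangs a bit further in at (250,330), with its bar 29 mm from the root, within limits. Now green.

Request:
{"op": "jog_arm", "data": {
  "moves": [
    [0.05, 0.01, 0.03, 0],
    [0.09, 0.016, 0.06, 0],
    [0.106, 0.016, 0.085, 0],
    [0.106, 0.016, 0.089, 0],
    [0.106, 0.016, 0.089, 0],
    [0.106, 0.016, 0.089, 0]
  ],
  "hand": 0.05
}}

```text
clock: 31.18
position: [0.6083, 0.2878, 0.1912]
ee_rot: [2.259, 2.181, 0.002]
force: [-0.3, -0.2, 0.1]
width: 0.545
gripper_force: 0.0
```

```bash
python3 - <<'E'
from h import *
im=grab('wrist'); W=pts(im); hsv=cv2.cvtColor(im['color'],cv2.COLOR_RGB2HSV); H,S=hsv[...,0],hsv[...,1]
m=(H>=50)&(H<=85)&(S>110)&(W[...,2]>.1)&(W[...,2]<.115)&(W[...,0]>.55)
P=W[m]; c=P[:,:2].min(0)/2+P[:,:2].max(0)/2; d=np.linalg.svd(P[:,:2]-P[:,:2].mean(0),full_matrices=False)[2][0]
print(m.sum(),P.min(0).round(4),P.max(0).round(4),c,-d[0]/d[1])
plan([(*c,.098,-d[0]/d[1])])
E
```

```text
1494 [0.599  0.2597 0.1055] [0.6098 0.319  0.1103] [0.6044109  0.28935802] -0.04745572632008359
pos [0.6082 0.2881 0.1911] yawy -0.035 j7 -0.89 tilt z [ 0.002  0.    -1.   ]
[ 0.604  0.289  0.098 -0.047] -> [ 0.001 -0.004  0.093] 0.012
```

Request:
{"op": "jog_arm", "data": {
  "moves": [
    [0.001, -0.003, 0.02, 0.012],
    [0.001, -0.003, 0.05, 0.012],
    [0.001, -0.003, 0.08, 0.012],
    [0.001, -0.003, 0.093, 0.012],
    [0.001, -0.003, 0.093, 0.012],
    [0.001, -0.003, 0.093, 0.012]
  ],
  "hand": 0.05
}}

```text
clock: 31.98
position: [0.605, 0.2908, 0.0982]
ee_rot: [2.271, 2.17, 0.003]
force: [-0.2, 0.2, 0.1]
width: 0.547
gripper_force: 0.0
```

Request:
{"op": "jog_arm", "data": {
  "moves": [
    [0, 0, 0, 0],
    [0, 0, 0, 0],
    [0, 0, 0, 0],
    [0, 0, 0, 0],
    [0, 0, 0, 0],
    [0, 0, 0, 0],
    [0, 0, -0.005, 0],
    [0, 0, -0.015, 0],
    [0, 0, -0.03, 0],
    [0, 0, -0.05, 0],
    [0, 0, -0.08, 0],
    [0, 0, -0.11, 0],
    [0, 0, -0.13, 0],
    [0, 0, -0.13, 0]
  ],
  "hand": 0,
  "newtons": 40
}}

```text
clock: 33.72
position: [0.6049, 0.291, 0.2289]
ee_rot: [2.27, 2.17, 0.005]
force: [0.3, 0.0, -3.0]
width: 0.105
gripper_force: 40.0
```

```bash
python3 - <<'E'
from h import *
c='green'
plan([(*peg(c,.17),.178,RP),(*peg(c,.045),.178,RP)])
E
```

```text
pos [0.6049 0.291  0.2289] yawy -0.045 j7 -0.89 tilt z [ 0.003  0.002 -1.   ]
[ 0.622 -0.15   0.178  0.087] -> [-0.44   0.037  0.05 ] -0.132
[ 0.497 -0.161  0.178  0.087] -> [-0.457 -0.087  0.05 ] -0.132
```

Request:
{"op": "jog_arm", "data": {
  "moves": [
    [-0.015, 0.01, 0.01, 0],
    [-0.04, 0.02, 0.015, -0.02],
    [-0.07, 0.03, 0.02, -0.03],
    [-0.1, 0.037, 0.02, -0.04],
    [-0.13, 0.037, 0.02, -0.05],
    [-0.16, 0.037, 0.02, -0.06],
    [-0.19, 0.037, 0.02, -0.07],
    [-0.22, 0.037, 0.02, -0.08],
    [-0.25, 0.037, 0.02, -0.09],
    [-0.28, 0.037, 0.02, -0.1],
    [-0.31, 0.037, 0.02, -0.11],
    [-0.34, 0.037, 0.02, -0.12],
    [-0.37, 0.037, 0.02, -0.132],
    [-0.395, 0.037, 0.03, -0.132],
    [-0.415, 0.037, 0.04, -0.132],
    [-0.43, 0.037, 0.047, -0.132],
    [-0.439, 0.037, 0.05, -0.132],
    [-0.439, 0.037, 0.05, -0.132],
    [-0.439, 0.037, 0.05, -0.132],
    [-0.439, 0.037, 0.05, -0.132]
  ]
}}

```text
clock: 36.22
position: [0.6218, -0.1488, 0.1772]
ee_rot: [2.121, 2.317, 0.001]
force: [0.2, -0.0, -2.6]
width: 0.107
gripper_force: 40.0
```

```bash
python3 - <<'E'
from h import *
c='green'
plan([(*peg(c,.17),.178,RP),(*peg(c,.045),.178,RP)])
check(50,85)
E
```

```text
pos [ 0.6218 -0.1488  0.1772] yawy 0.088 j7 -0.12 tilt z [ 0.001  0.    -1.   ]
[ 0.622 -0.15   0.178  0.087] -> [-0.002 -0.    -0.001] 0.001
[ 0.497 -0.161  0.178  0.087] -> [-0.001 -0.125 -0.001] 0.001
peg 2611 x -0.1199 -0.0631 y -0.0073 0.0007 0.0064 z 0.1381 0.1561
bar 3203 x -0.0062 0.0039 y -0.0308 0.0118 0.0293 z 0.1701 0.1949
```

Request:
{"op": "jog_arm", "data": {
  "moves": [
    [0, -0.015, -0.002, 0],
    [0, -0.03, -0.002, 0],
    [0, -0.045, -0.002, 0],
    [0, -0.06, -0.002, 0],
    [0, -0.075, -0.002, 0],
    [0, -0.09, -0.001, 0],
    [0, -0.105, 0.001, 0],
    [0, -0.117, 0.003, 0],
    [0, -0.124, 0.006, 0],
    [0, -0.124, 0.01, 0],
    [0, -0.124, 0.014, 0],
    [0, -0.124, 0.017, 0],
    [0, -0.124, 0.018, 0],
    [0, -0.124, 0.018, 0],
    [0, -0.124, 0.018, 0]
  ]
}}

```text
clock: 38.15
position: [0.4984, -0.1605, 0.1592]
ee_rot: [2.122, 2.316, 0.0]
force: [-2.2, 0.5, 5.4]
width: 0.104
gripper_force: 40.0
```

```bash
python3 - <<'E'
from h import *
im=grab('scene'); cv2.imwrite('pics/p7.png',cv2.resize(im['color'][190:390,140:360],None,fx=3,fy=3)[...,::-1])
E
```

```text
(no output)
```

View pics/p7.png

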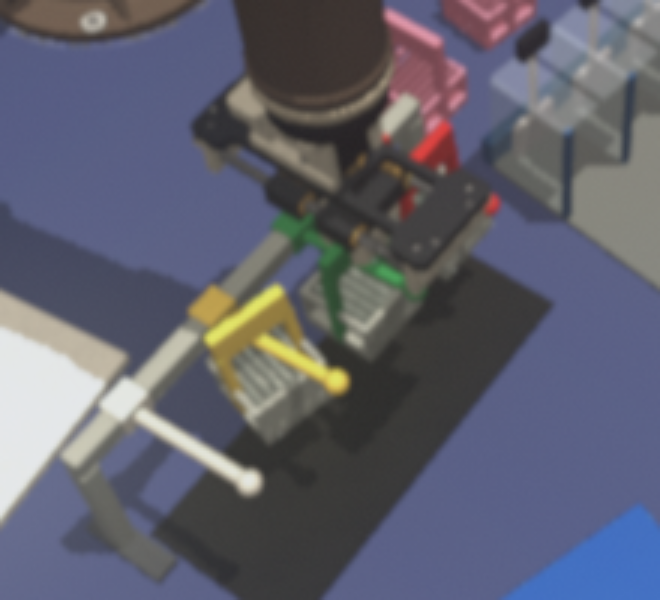

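Green is threaded at (345,275), and yellow is steady. Release and clear out, away from the baskets.

Request:
{"op": "jog_arm", "data": {
  "moves": [
    [0, 0, 0, 0],
    [0, 0, 0, 0],
    [0, 0, -0.005, 0],
    [0, 0, -0.015, 0],
    [0, 0, -0.03, 0],
    [0, 0, -0.06, 0],
    [0, 0, -0.1, 0],
    [0, 0, -0.13, 0],
    [0.05, 0.04, -0.13, 0],
    [0.1, 0.05, -0.13, 0],
    [0.15, 0.05, -0.13, 0],
    [0.2, 0.05, -0.13, 0],
    [0.25, 0.05, -0.13, 0],
    [0.3, 0.05, -0.13, 0],
    [0.35, 0.05, -0.13, 0],
    [0.35, 0.05, -0.13, 0],
    [0.35, 0.05, -0.13, 0],
    [0.35, 0.05, -0.13, 0]
  ],
  "hand": 0.022
}}

```text
clock: 40.45
position: [0.5178, 0.1909, 0.2889]
ee_rot: [2.125, 2.313, -0.0]
force: [0.8, -0.2, -0.4]
width: 0.24
gripper_force: 0.0
```

```bash
python3 - <<'E'
from h import *
hang(); 
im=grab('scene'); cv2.imwrite('pics/p8.png',cv2.resize(im['color'][190:390,140:360],None,fx=3,fy=3)[...,::-1])
E
```

```text
red bar 97 x 0.0451 y -0.0302 0.0274 z 0.1695 0.1754 body x -0.016 0.08 z 0.106
yellow bar 96 x 0.029 y -0.0304 0.0268 z 0.1662 0.1728 body x 0.001 0.07 z 0.104
green bar 97 x 0.0457 y -0.0297 0.0296 z 0.1695 0.1756 body x 0.003 0.081 z 0.108
```

View pics/p8.png

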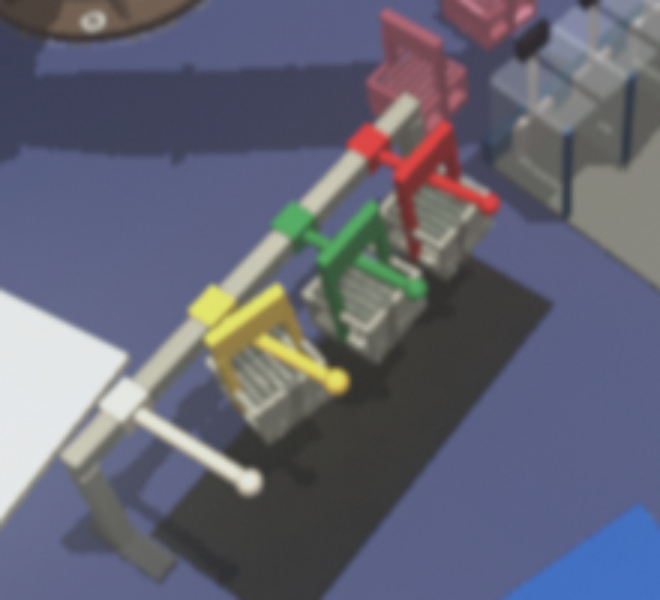

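Request:
{"op": "jog_arm", "data": {
  "moves": [
    [0, 0, 0, 0],
    [0, 0, 0, 0],
    [0, 0, 0, 0],
    [0, 0, 0, 0],
    [0, 0, 0, 0],
    [0, 0, 0, 0],
    [0, 0, 0, 0],
    [0, 0, 0, 0],
    [0, 0, 0, 0],
    [0, 0, 0, 0],
    [0, 0, 0, 0],
    [0, 0, 0, 0],
    [0, 0, 0, 0],
    [0, 0, 0, 0],
    [0, 0, 0, 0],
    [0, 0, 0, 0]
  ]
}}

```text
clock: 42.55
position: [0.5173, 0.1924, 0.2887]
ee_rot: [2.123, 2.316, -0.0]
force: [1.1, -0.8, -0.3]
width: 0.24
gripper_force: 0.0
```

```bash
python3 - <<'E'
from h import *
hang()
E
```

```text
red bar 99 x 0.045 y -0.0303 0.0277 z 0.1698 0.1757 body x -0.016 0.08 z 0.106
yellow bar 96 x 0.0289 y -0.0308 0.0268 z 0.1667 0.1744 body x 0.003 0.07 z 0.103
green bar 97 x 0.0457 y -0.0291 0.0289 z 0.1694 0.1764 body x 0.001 0.081 z 0.107
```

Red (425,180), green (350,270) and yellow (260,350) all hang steadily on their own pegs, and the robot is clear.

```bash
python3 -c "
from cell import arm
print(arm.sign_off())"
```

```text
the job is handed in; nothing more can be done
None
```

I pushed out all three baskets in the station (green, red and yellow; bay 4 was empty) and hung each on its own-coloured peg. All three were still hanging quietly with the gripper clear when I handed the job in at about 43 s; no verdict came back.

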